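Count three brass boot studs through the gate of the counting tray

ROBOT

A 6-joint arm with a two-finger parallel gripper is mounted at the origin on the work surface. World frame = base frame: x ahead of the robot, y to its left, z up, the work surface at z = 0. Lengths are in m, angles in rad, forces in N, time in s.
With the tool pointing down it reaches from about 0.35 to 0.925 m from the base axis. Payload 6.4 kg.
Tool frame: the origin (TCP) lies midway between the tips of the shut fingers; the grasp point (between the pads) lies r.pinch_z behind it (r.pinch_z is the distance from the TCP to the grasp point, in m); z points along the fingers, y is the line along which they close (so a half turn about z gives the same grasp; the last joint's range is limited). The gripper opens to 94 mm and grips with 3 to 60 N. Pads are 16 mm wide; open, the fingers measure 119 mm over their backs; the gripper's body (75 mm by 177 mm) begins 78 mm behind the grasp point.
Start: joints at [1.101, 0.245, 1.558, -0, 1.339, -0.174], TCP at [0.189, 0.622, 0.205] pointing down, gripper open.
Joint ranges: [-3.13, 3.13], [-1.02, 2.26], [0.13, 2.54], [-0.95, 4.09], [0.21, 2.88], [-2.74, 2.74]. Speed limits (rad/s): [2.57, 2.57, 3.14, 3.14, 3.14, 3.14].

INTERFACE

Orientations are given as a rotation vector (axis times angle).
In Python, from cell import r gives the robot as it stands.
- The arm moves only by the tool send_rows, never from a script. Its argument "motion" is a list of rows, each an object of numbers: "dx", "dy", "dz": the shift along the tool's x, y, z in cm; "rx", "ry", "rz": the turn, a rotation vector about the tool's x, y, z in degrees; "jaw": the finger opening in cm, from 0 to 9.4. In form: [{"dx": .., "dy": .., "dz": .., "rx": .., "ry": .., "rz": .., "jaw": ..}, ...]. A call has 1 to 8 rows; each row shifts and turns the commanded pose from where the row before left it, along the tool's axes as they then stand; what a row does not reach is not made up. A row lasts 1/10 s, in which the tool goes at most 50 mm and 8.59 degrees, less where a joint would pass 70% of its speed; a pose out of reach is approached as far as the arm can. A call is refused whole if a number of a shift passes 5 or a number of a turn 8.59, either way. A call with a gripper value outside its range is refused whole. The fingers move at their own pace and stop on an object; the grip force is fixed at half the most. Time passes only in rows, so rows that do not move let the fingers close. It gives the time, the measured TCP pose, the force, the opening and the grip force at its end, in the units of the state.
- r.read_state(): the state, without advancing time (a new reading comes with each control period).
- r.capture(name): name is "scene" or "top" or "wrist"; returns the picture (384x512x3 uint8, red, green, blue); there is no depth.
- r.get_calibration(name): a dict with "fov_y" (degrees; the focal length in pixels is half the picture's height over the tangent of half this angle, whatever the lens; pixels are square), "cx", "cy" (the principal point, pixels), "extrinsics" (4x4, takes a point from world to camera coordinates); the wrist camera has in their place "mount" (4x4, takes a point from camera to tool coordinates, whose origin is the TCP and whose axes are the flange's). Camera axes: x right, y up, looking along -z (the intrinsics and any distortion apply to the point x, -y, -z); pixel columns grow to the right and rows downward; lengths in m; the calibration is good to about 2 mm. A picture is of the moment at which its call begins: read the wrist's pose just before it. get_calibration takes no time and is no camera call.
- r.sign_off(): hands the job in; it is judged then, once.
The state is a dict: "clock": time; "joint_pos": joint angles; "qvel": joint speeds; "joint_efforts": joint torques, N m; "tool_pos": TCP position; "orientation": TCP orientation; "ft_force": force on the tool from outside, world axes, zero at the start; "wrist_torque": the same for the moment, N m; "finger_gap": opening from 0.0 (shut) to 1.0 (fully open); "finger_force": force on a finger pad.
Only numpy, scipy, OpenCV 4.12 (cv2) and the standard library are available. Lean on these libraries where they do the work, as an engineer would, in place of code of your own. Each camera call takes 0.05 s, during which the arm holds its last target. There are 200 camera calls.

TASK

On the counting tray, sweep the three brass boot studs with the fingertips through the narrow gate and over the edge of the drop slot, one at a time, so that they fall into the catch drawer: each must have dropped before the next one is brought into the gate. Slide them gently on the deck and never pinch, lift or carry a stud. The two black studs stay on the tray before the gate, and everything else on the bench stays where it is.

Things in the scene. Friction and masses are not known exactly. Their poses are not given: they have to be found in the camera images.
- tray: Counting tray, fixed: a box 262 mm long (its x), 286 mm wide (its y), flat slate grey deck 58 mm above the bench. Origin: centre of its underside; +x leads towards gate and slot. Wooden rims stand 12 mm above the deck all round (inner faces x = -123, y = +-135 mm). Wooden fences 12 mm high run from the side rims (at about x = 0) to the gate, at 60 degrees to the x axis, closing the deck's front corners off.
- gate (a point): Middle of the gate's entrance, at deck height (tray x = 67 mm, y = 0); axes as the tray's. The gate is a straight passage 36 mm wide between two aluminium cheeks 12 mm high; between them the deck goes on 14 mm (to tray x = 81 mm) and ends at the drop slot. A stud tips in by itself once its centre is a few mm past the deck's end.
- slot (a point): Middle of the drop slot's mouth, at deck height (34 mm beyond gate along +x); axes as the tray's. The slot is open from above, 40 mm long (tray x = 81 to 121 mm) and 36 mm wide; below it lies the blue catch drawer, its floor 52 mm under the deck. The small brass knob outside on the tray's +x end is the drawer's and is not needed.
- brass_stud_1: Brass boot stud: solid metal disc 26 mm in diameter with a straight side 6 mm high and a shallow dome, 8.5 mm high in all, about 30 g, lying flat and loose on the tray's deck; identical but for colour (three brass, two black). Origin: centre of its flat underside, z up.
- brass_stud_2: Brass boot stud: solid metal disc 26 mm in diameter with a straight side 6 mm high and a shallow dome, 8.5 mm high in all, about 30 g, lying flat and loose on the tray's deck; identical but for colour (three brass, two black). Origin: centre of its flat underside, z up.
- brass_stud_3: Brass boot stud: solid metal disc 26 mm in diameter with a straight side 6 mm high and a shallow dome, 8.5 mm high in all, about 30 g, lying flat and loose on the tray's deck; identical but for colour (three brass, two black). Origin: centre of its flat underside, z up.
- black_stud_1: Black boot stud: solid metal disc 26 mm in diameter with a straight side 6 mm high and a shallow dome, 8.5 mm high in all, about 30 g, lying flat and loose on the tray's deck; identical but for colour (three brass, two black). Origin: centre of its flat underside, z up.
- black_stud_2: Black boot stud: solid metal disc 26 mm in diameter with a straight side 6 mm high and a shallow dome, 8.5 mm high in all, about 30 g, lying flat and loose on the tray's deck; identical but for colour (three brass, two black). Origin: centre of its flat underside, z up.
- glue_jar: Glue jar, white with a red cap, 52 mm in diameter, 75 mm high, standing beside the tray's rear end. Origin: centre of its underside.
- thread_spool: Spool of dark red thread, 36 mm in diameter, 45 mm high, standing beside the tray. Origin: centre of its underside.
- shoe_last: Wooden shoe last (foot-shaped form), 250 mm long, 86 mm wide, 98 mm high, lying sole down to the robot's right. Origin: under its middle.
- hammer: Hammer lying on the bench to the robot's left. Origin: under its middle.
- brush: Hand brush lying on the bench to the robot's left. Origin: under its middle.

How it is judged:
By the outcome, as a careful person would: the job done as asked, in the order asked, and still so for the second after the job is handed in, with the robot touching nothing.
It also fails if it takes over 64 s, if anything falls off the work surface, if the arm or the gripper's body presses on something with over 40 N, if the wrist force passes 120 N, or if a joint passes its speed limit or range.

## Working session

There is one attempt and no reset: what is moved stays moved. The work goes in short steps, Python scripts to look and compute and a tool call to move; the robot and the scene stay as the last step left them, time stands still between calls to the robot, and variables do not carry over. Pictures are saved under pics/ and viewed, at most 10 in all, crops included, and the job is handed in when it is done.

Besides the shell and the picture viewer there is one more tool, called after ">>>" in YAML: its name, and indented under it one key for each argument. send_rows: Moves the arm, as the interface text tells. Its arguments: {"type":"object","properties":{"motion":{"type":"array","items":{"type":"object","properties":{"dx":{"type":"number"},"dy":{"type":"number"},"dz":{"type":"number"},"rx":{"type":"number"},"ry":{"type":"number"},"rz":{"type":"number"},"jaw":{"type":"number"}}}}},"required":["motion"]}

```bash
ls; mkdir -p pics; python3 - <<'E'
from cell import r
import cv2,numpy as np
print(r.read_state())
for n in("top","scene"):
    c=r.get_calibration(n); print(n,{k:(np.round(v,4).tolist() if not isinstance(v,(str,dict,type(None))) else v) for k,v in c.items()})
    cv2.imwrite(f"pics/{n}0.png",r.capture(n)[:,:,::-1])
print(r.get_calibration("wrist"), r.pinch_z)
E
```

```text
pics
{'clock': 0.0, 'joint_pos': array([ 1.10090476e+00,  2.45791169e-01,  1.55897687e+00, -1.60091607e-05,
        1.33873484e+00, -1.74057132e-01]), 'qvel': array([ 0.00182195,  0.00169382,  0.00054983, -0.00047803, -0.00217837,
        0.00012267]), 'joint_efforts': array([ 7.54539578e-04, -4.15829301e+01, -3.14606416e+01,  6.85273390e-02,
        3.30321305e-02, -1.08955976e-04]), 'tool_pos': array([0.18919682, 0.62123071, 0.20438   ]), 'orientation': array([-4.62910105e-01, -3.10670334e+00,  2.85359691e-03]), 'ft_force': array([-0.19009145, -0.52671424, -0.21037313]), 'wrist_torque': array([-0.03752044, -0.0695566 ,  0.02833483]), 'finger_force': 0.0, 'finger_gap': 0.998860851034681}
top {'fov_y': 51.9389, 'cx': 255.3505, 'cy': 190.2389, 'extrinsics': [[-0.0663, -0.9978, -0.0045, 0.0076], [0.976, -0.0658, 0.2077, -0.557], [-0.2076, 0.0094, 0.9782, -1.1999], [0.0, 0.0, 0.0, 1.0]]}
scene {'fov_y': 55.9764, 'cx': 260.9588, 'cy': 188.1516, 'extrinsics': [[0.0635, 0.9979, 0.0125, -0.0091], [-0.788, 0.0425, 0.6142, 0.3993], [0.6124, -0.0488, 0.7891, -1.4211], [0.0, 0.0, 0.0, 1.0]]}
{'fov_y': 68.3363841415634, 'cx': 252.5860710735605, 'cy': 190.52070565965477, 'mount': array([[-1.83050082e-04,  9.71700293e-01,  2.36217077e-01,
         6.83835086e-02],
       [ 9.99999926e-01,  2.57786777e-04, -2.85506109e-04,
         1.93996964e-04],
       [-3.38320008e-04,  2.36217007e-01, -9.71700268e-01,
        -1.80020215e-01],
       [ 0.00000000e+00,  0.00000000e+00,  0.00000000e+00,
         1.00000000e+00]])} 0.0188
```

View pics/top0.png

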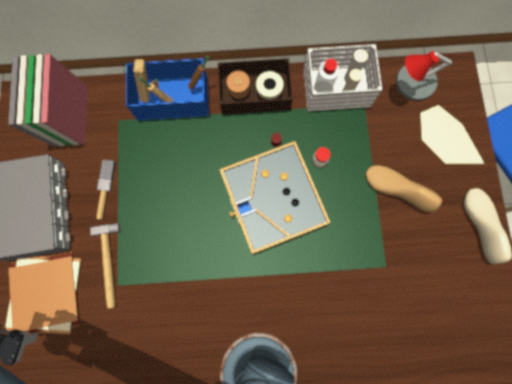

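The top view shows the tray centred near (272,197), with the blue slot at (244,207). Brass studs are at about (265,174), (284,177) and (288,218), black ones at (286,191) and (295,202). I'll enlarge this.

```bash
python3 - <<'E'
import cv2
a=cv2.imread("pics/top0.png")[130:260,205:345]
cv2.imwrite("pics/crop0.png",cv2.resize(a,None,fx=4.6,fy=4.6,interpolation=cv2.INTER_CUBIC))
E
```

```text
(no output)
```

View pics/crop0.png

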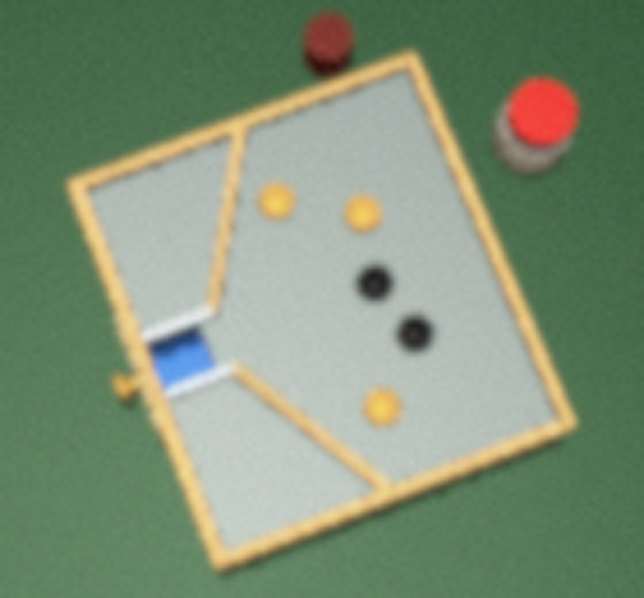

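The crop's rim corners are (68,183), (412,50), (577,425) and (220,572). Brass studs are at (277,201), (363,213) and (382,406), black ones at (375,282) and (415,333). The blue slot is around (180,360).

```bash
cat > h.py <<'E'
import numpy as np
from scipy.optimize import least_squares
from scipy.spatial.transform import Rotation as R
from cell import r
def cam(n, st=None):
    c=r.get_calibration(n)
    if n=="wrist":
        T=np.eye(4);T[:3,:3]=R.from_rotvec(st["orientation"]).as_matrix();T[:3,3]=st["tool_pos"]
        E=np.linalg.inv(T@c["mount"])
    else: E=np.array(c["extrinsics"])
    return 192/np.tan(np.radians(c["fov_y"])/2),c["cx"],c["cy"],E
def ray(n,uv,z,st=None):
    f,cx,cy,E=cam(n,st); M=E[:3,:3].T
    d=M@[(uv[0]-cx)/f,-(uv[1]-cy)/f,-1]; o=-M@E[:3,3]
    return (o+d*(z-o[2])/d[2])[:2]
def rot(a): return np.array([[np.cos(a),-np.sin(a)],[np.sin(a),np.cos(a)]])
def fit(tray,world):
    return least_squares(lambda p:((rot(p[2])@np.array(tray).T).T+p[:2]-world).ravel(),[*np.mean(world,0),1.9])
def yaw(st):
    x=R.from_rotvec(st["orientation"]).as_matrix()[:,0]; return np.arctan2(x[1],x[0])
def go(st,P,txy,z,ang):
    "tool-axis shift (cm) and rz (deg) from st to tray point txy (m), height z, push direction ang (deg, tray)"
    d=rot(P[2])@np.array(txy)+P[:2]-st["tool_pos"][:2]; a=yaw(st); x=rot(-a)@d
    t=np.degrees((P[2]+np.radians(ang)-a+np.pi)%(2*np.pi)-np.pi)
    return np.round([x[0]*100,-x[1]*100,(st["tool_pos"][2]-z)*100,-t],2)
def totray(P,w): return rot(-P[2])@(np.array(w)-P[:2])
E
python3 - <<'E'
from h import *
o=np.array([205,130]);k=lambda u:(np.array(u)+.5)/4.6-.5+o
c=[(68,183),(412,50),(577,425),(220,572)]
W=np.array([ray("top",k(u),.07) for u in c])
s=fit([(.131,-.143),(-.131,-.143),(-.131,.143),(.131,.143)],W)
P=s.x;print(P,np.degrees(P[2]),s.fun*1000)
for n,u in dict(b1=(277,201),b2=(363,213),b3=(382,406),k1=(375,282),k2=(415,333)).items():
    w=ray("top",k(u),.064);print(n,w,totray(P,w)*1000)
st=r.read_state();print(go(st,P,(-.03,0),.25,0))
E
```

```text
[ 0.53322374 -0.08680966  1.88535037] 108.02261917283032 [-0.89217454  1.22264762 -0.43507417 -0.8537349   0.25587997 -1.28202601
  1.07136875  0.9131133 ]
b1 [ 0.60840878 -0.06356178] [ -1.15447168 -78.68877182]
b2 [ 0.59577434 -0.12266613] [-53.44983762 -48.38779965]
b3 [ 0.46002009 -0.12458377] [-13.27205093  81.29888861]
k1 [ 0.54629288 -0.12694754] [-4.22119884e+01 -9.54747138e-03]
k2 [ 0.50879838 -0.15137514] [-53.84052318  43.20298002]
[-55.27 -60.17  -4.55  55.03]
```

```bash
sed -i '$a P=np.array([.53322,-.08681,1.88535])' h.py; python3 -c "
from h import *
st=r.read_state();print(go(st,P,(-.017,-.1065),.2,60))"
```

```text
[-63.25 -53.     0.45  -4.97]
```

>>> send_rows:
  motion:
    - {"dx": -2, "dy": -1.7, "jaw": 0.7}
    - {"dx": -3.2, "dy": -2.7}
    - {"dx": -3.2, "dy": -2.7}
    - {"dx": -3.2, "dy": -2.7}
    - {"dx": -3.2, "dy": -2.7}
    - {"dx": -3.2, "dy": -2.7}
    - {"dx": -3.2, "dy": -2.7}
    - {"dx": -3.2, "dy": -2.7}

```text
validation failed for argument at $.mo...
```

>>> send_rows:
  motion:
    - {"dx": -3.2, "dy": -2.7}
    - {"dx": -3.2, "dy": -2.7}
    - {"dx": -3.2, "dy": -2.7}
    - {"dx": -3.2, "dy": -2.7}
    - {"dx": -3.2, "dy": -2.7}
    - {"dx": -3.2, "dy": -2.7}
    - {"dx": -3.2, "dy": -2.7}
    - {"dx": -3.2, "dy": -2.7}

```text
validation failed for argument at $.mo...
```

>>> send_rows:
  motion:
    - {"dx": -3.2, "dy": -2.7}
    - {"dx": -3.2, "dy": -2.7}
    - {"dx": -3.2, "dy": -2.7}
    - {"dx": -3.2, "dy": -2.7}
    - {"dx": -0.5, "dy": -0.2}
    - {"rz": -5}
    - {}
    - {}

```text
validation failed for argument at $.mo...
```

```bash
python3 - <<'E'
from h import *
import cv2
st=r.read_state();print(st,go(st,P,(-.017,-.1065),.2,60))
cv2.imwrite("pics/w1.png",cv2.resize(r.capture("wrist")[:,:,::-1],(768,576)))
E
```

```text
{'clock': 0.1, 'joint_pos': array([ 1.10090105e+00,  2.45746352e-01,  1.55884346e+00, -6.97600570e-06,
        1.33868153e+00, -1.74112781e-01]), 'qvel': array([ 7.01010257e-04,  6.12515913e-04, -4.15902522e-03,  9.65694735e-04,
       -1.73174425e-03, -4.79326526e-05]), 'joint_efforts': array([ 2.72484813e-04, -4.16912556e+01, -3.15526450e+01,  6.87124743e-02,
        3.09184659e-02, -2.76227655e-05]), 'tool_pos': array([0.18923386, 0.62130384, 0.20448034]), 'orientation': array([-4.62842267e-01, -3.10677935e+00,  2.50430747e-03]), 'ft_force': array([-0.19619179,  0.16679378, -0.03516054]), 'wrist_torque': array([-0.01817909,  0.00195674, -0.03756136]), 'finger_force': 0.0, 'finger_gap': 0.9993190073264682} [-63.25 -53.     0.45  -4.97]
```

View pics/w1.png

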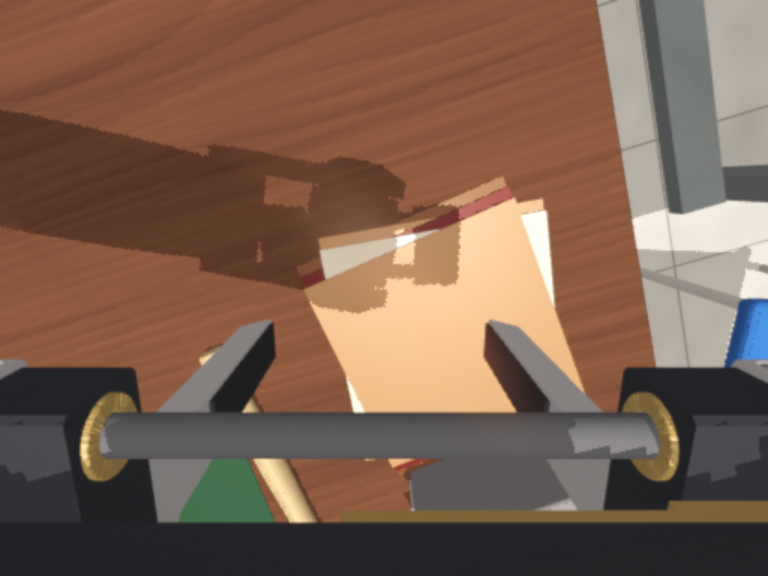

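The arm didn't move: the wrist view still shows the start position, with open fingers over the notebooks. The calls were refused, so I'll try one row with every key filled in.

>>> send_rows:
  motion:
    - {"dx": -2.0, "dy": -1.7, "dz": 0.0, "rx": 0.0, "ry": 0.0, "rz": 0.0, "jaw": 0.7}

```text
clock: 0.25
tool_pos: [0.2026, 0.6004, 0.2049]
orientation: [-0.459, -3.107, 0.0]
ft_force: [0.7, -0.9, 0.5]
finger_gap: 0.949
finger_force: 0.0
```

>>> send_rows:
  motion:
    - {"dx": -3.2, "dy": -2.7, "dz": 0, "rx": 0, "ry": 0, "rz": 0, "jaw": 0.7}
    - {"dx": -3.2, "dy": -2.7, "dz": 0, "rx": 0, "ry": 0, "rz": 0, "jaw": 0.7}
    - {"dx": -3.2, "dy": -2.7, "dz": 0, "rx": 0, "ry": 0, "rz": 0, "jaw": 0.7}
    - {"dx": -3.2, "dy": -2.7, "dz": 0, "rx": 0, "ry": 0, "rz": 0, "jaw": 0.7}
    - {"dx": -3.2, "dy": -2.7, "dz": 0, "rx": 0, "ry": 0, "rz": 0, "jaw": 0.7}
    - {"dx": -3.2, "dy": -2.7, "dz": 0, "rx": 0, "ry": 0, "rz": 0, "jaw": 0.7}
    - {"dx": -3.2, "dy": -2.7, "dz": 0, "rx": 0, "ry": 0, "rz": 0, "jaw": 0.7}
    - {"dx": -3.2, "dy": -2.7, "dz": 0, "rx": 0, "ry": 0, "rz": 0, "jaw": 0.7}

```text
clock: 1.05
tool_pos: [0.3861, 0.3169, 0.2053]
orientation: [-0.463, -3.107, 0.0]
ft_force: [0.3, -0.3, 0.0]
finger_gap: 0.269
finger_force: 0.0
```

>>> send_rows:
  motion:
    - {"dx": -3.2, "dy": -2.7, "dz": 0, "rx": 0, "ry": 0, "rz": 0, "jaw": 0.7}
    - {"dx": -3.2, "dy": -2.7, "dz": 0, "rx": 0, "ry": 0, "rz": 0, "jaw": 0.7}
    - {"dx": -3.2, "dy": -2.7, "dz": 0, "rx": 0, "ry": 0, "rz": 0, "jaw": 0.7}
    - {"dx": -3.2, "dy": -2.7, "dz": 0, "rx": 0, "ry": 0, "rz": 0, "jaw": 0.7}
    - {"dx": -3.2, "dy": -2.7, "dz": 0, "rx": 0, "ry": 0, "rz": 0, "jaw": 0.7}
    - {"dx": -3.2, "dy": -2.7, "dz": 0, "rx": 0, "ry": 0, "rz": 0, "jaw": 0.7}
    - {"dx": -3.2, "dy": -2.7, "dz": 0, "rx": 0, "ry": 0, "rz": 0, "jaw": 0.7}
    - {"dx": -3.2, "dy": -2.7, "dz": 0, "rx": 0, "ry": 0, "rz": 0, "jaw": 0.7}

```text
clock: 1.85
tool_pos: [0.568, 0.0356, 0.2052]
orientation: [-0.463, -3.107, -0.0]
ft_force: [0.6, -0.1, -0.1]
finger_gap: 0.074
finger_force: 0.0
```

>>> send_rows:
  motion:
    - {"dx": -3.2, "dy": -2.7, "dz": 0, "rx": 0, "ry": 0, "rz": 0, "jaw": 0.7}
    - {"dx": -3.2, "dy": -2.7, "dz": 0, "rx": 0, "ry": 0, "rz": 0, "jaw": 0.7}
    - {"dx": -3.2, "dy": -2.4, "dz": 0, "rx": 0, "ry": 0, "rz": 0, "jaw": 0.7}
    - {"dx": -0.5, "dy": -0.3, "dz": 0, "rx": 0, "ry": 0, "rz": -5, "jaw": 0.7}
    - {"dx": 0, "dy": 0, "dz": 0, "rx": 0, "ry": 0, "rz": 0, "jaw": 0.7}
    - {"dx": 0, "dy": 0, "dz": 0, "rx": 0, "ry": 0, "rz": 0, "jaw": 0.7}

```text
clock: 2.45
tool_pos: [0.64, -0.0693, 0.205]
orientation: [-0.329, -3.123, -0.001]
ft_force: [-0.3, -0.1, -0.6]
finger_gap: 0.074
finger_force: 0.0
```

```bash
python3 - <<'E'
from h import *
import cv2,pickle
st=r.read_state();print(st["tool_pos"],st["clock"],st["finger_gap"],go(st,P,(-.017,-.1065),.2,60))
pickle.dump(st,open("st2.pkl","wb"))
cv2.imwrite("pics/w2.png",cv2.resize(r.capture("wrist")[:,:,::-1],(768,576)))
E
```

```text
[ 0.64004113 -0.06934028  0.20495569] 2.45 0.07361823695611028 [ 0.01 -0.07  0.5  -0.06]
```

View pics/w2.png

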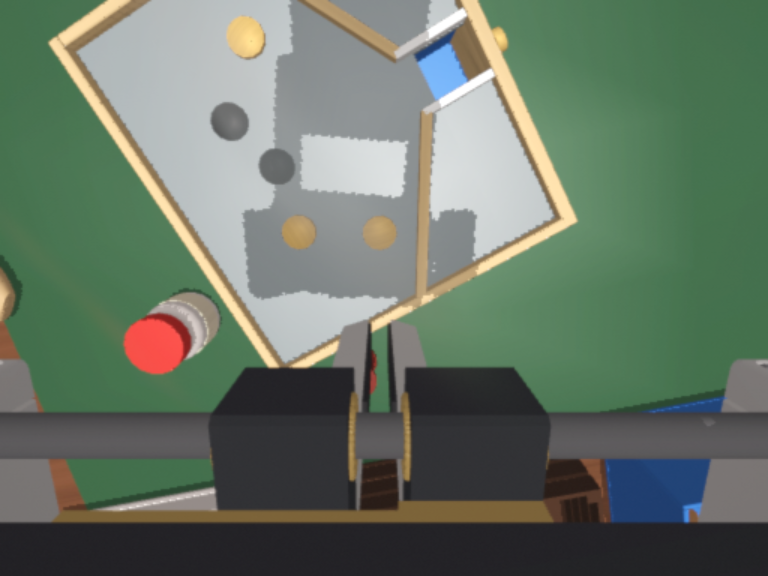

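The wrist view shows brass studs at (380,232), (299,232) and (246,37), and black studs at (277,166) and (230,121). Three rim corners show at (577,220), (284,370) and (50,42). The fingers are nearly shut, as I want.

```bash
python3 - <<'E'
from h import *
import pickle
st=pickle.load(open("st2.pkl","rb"))
k=lambda u:(np.array(u)+.5)/1.5-.5
W=np.array([ray("wrist",k(u),.07,st) for u in [(577,220),(284,370),(50,42)]])
s=fit([(.131,-.143),(-.131,-.143),(-.131,.143)],W);print(s.x,P,s.fun*1000)
for Q in (P,s.x,(P+s.x)/2):
  print("--")
  for n,u in dict(b1=(380,232),b2=(299,232),b3=(246,37),k1=(277,166),k2=(230,121)).items():
    w=ray("wrist",k(u),.064,st);print(n,w.round(4),(totray(Q,w)*1000).round(1))
  for u in [(427,108),(397,58)]: print(totray(Q,ray("wrist",k(u),.07,st))*1000)
E
```

```text
[ 0.53020205 -0.08251384  1.87976875] [ 0.53322 -0.08681  1.88535] [-2.91439664  3.50536949  6.42366927 -4.03005575 -3.50927264  0.52468626]
--
b1 [ 0.6085 -0.0616] [  0.7 -79.4]
b2 [ 0.5957 -0.1214] [-52.2 -48.7]
b3 [ 0.4597 -0.1233] [-11.9  81.2]
k1 [ 0.5459 -0.125 ] [-40.2  -0.2]
k2 [ 0.5091 -0.1495] [-52.2  42.3]
[ 72.20550982 -20.83104518]
[69.74655385 17.07370851]
--
b1 [ 0.6085 -0.0616] [ -3.9 -81. ]
b2 [ 0.5957 -0.1214] [-57.  -50.6]
b3 [ 0.4597 -0.1233] [-17.4  79.6]
k1 [ 0.5459 -0.125 ] [-45.2  -2. ]
k2 [ 0.5091 -0.1495] [-57.4  40.5]
[ 67.31022765 -21.99639009]
[64.63975506 15.89404924]
--
b1 [ 0.6085 -0.0616] [ -1.6 -80.2]
b2 [ 0.5957 -0.1214] [-54.6 -49.7]
b3 [ 0.4597 -0.1233] [-14.7  80.4]
k1 [ 0.5459 -0.125 ] [-42.7  -1.1]
k2 [ 0.5091 -0.1495] [-54.8  41.4]
[ 69.7559711  -21.40680381]
[67.19124683 16.49094027]
```

>>> send_rows:
  motion:
    - {"dx": 0, "dy": 0, "dz": 2.5, "rx": 0, "ry": 0, "rz": 0, "jaw": 0.7}
    - {"dx": 0, "dy": 0, "dz": 3.0, "rx": 0, "ry": 0, "rz": 0, "jaw": 0.7}
    - {"dx": 0, "dy": 0, "dz": 3.0, "rx": 0, "ry": 0, "rz": 0, "jaw": 0.7}
    - {"dx": 0, "dy": 0, "dz": 3.0, "rx": 0, "ry": 0, "rz": 0, "jaw": 0.7}
    - {"dx": 0, "dy": 0, "dz": 1.5, "rx": 0, "ry": 0, "rz": 0, "jaw": 0.7}
    - {"dx": 0, "dy": 0, "dz": 0.9, "rx": 0, "ry": 0, "rz": 0, "jaw": 0.7}
    - {"dx": 0, "dy": 0, "dz": 0.4, "rx": 0, "ry": 0, "rz": 0, "jaw": 0.7}
    - {"dx": 0, "dy": 0, "dz": 0, "rx": 0, "ry": 0, "rz": 0, "jaw": 0.7}

```text
clock: 3.3
tool_pos: [0.641, -0.0697, 0.0632]
orientation: [0.327, 3.123, -0.0]
ft_force: [-0.5, 0.3, -0.1]
finger_gap: 0.078
finger_force: 0.0
```

>>> send_rows:
  motion:
    - {"dx": 0.4, "dy": 0, "dz": 0, "rx": 0, "ry": 0, "rz": 0, "jaw": 0.7}
    - {"dx": 0.6, "dy": 0, "dz": 0, "rx": 0, "ry": 0, "rz": 0, "jaw": 0.7}
    - {"dx": 0.6, "dy": 0, "dz": 0, "rx": 0, "ry": 0, "rz": 0, "jaw": 0.7}
    - {"dx": 0.6, "dy": 0, "dz": 0, "rx": 0, "ry": 0, "rz": 0, "jaw": 0.7}
    - {"dx": 0.6, "dy": 0, "dz": 0, "rx": 0, "ry": 0, "rz": 0, "jaw": 0.7}
    - {"dx": 0.6, "dy": 0, "dz": 0, "rx": 0, "ry": 0, "rz": 0, "jaw": 0.7}
    - {"dx": 0.4, "dy": 0, "dz": 0, "rx": 0, "ry": 0, "rz": 0, "jaw": 0.7}
    - {"dx": 0.2, "dy": 0, "dz": 0, "rx": 0, "ry": 0, "rz": 0, "jaw": 0.7}

```text
clock: 4.1
tool_pos: [0.6009, -0.0613, 0.0625]
orientation: [-0.327, -3.124, 0.0]
ft_force: [0.7, 0.3, 0.5]
finger_gap: 0.074
finger_force: 0.3
```

```bash
python3 - <<'E'
from h import *
import cv2,pickle
st=r.read_state();print(st["tool_pos"],st["clock"],totray(P,st["tool_pos"][:2])*1000,yaw(st)-P[2])
pickle.dump(st,open("st3.pkl","wb"))
cv2.imwrite("pics/w3.png",cv2.resize(r.capture("wrist")[:,:,::-1],(768,576)))
E
```

```text
[ 0.60094313 -0.06132814  0.06247824] 4.1 [  3.27857889 -72.28415287] 1.0477300797121936
```

View pics/w3.png

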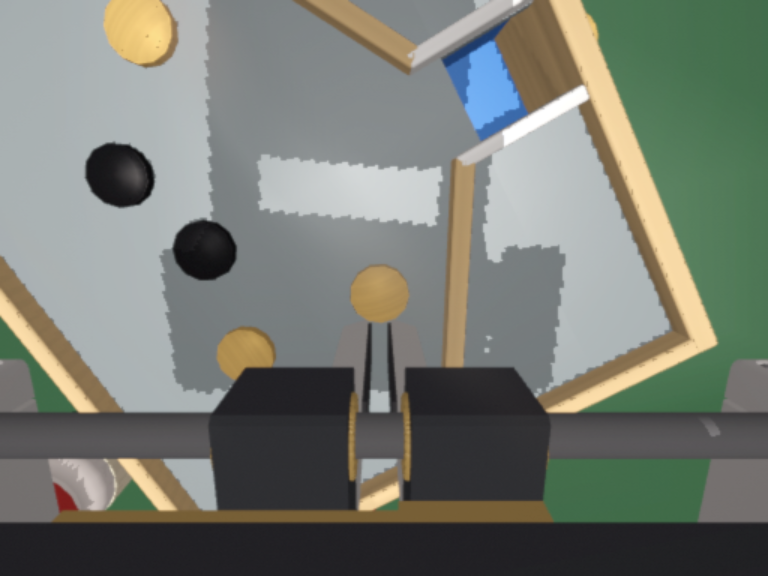

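The brass stud is centred in front of the fingertips at (380,293). The slot's near edge runs from (443,62) to (484,141). I'll check the gate's position from that.

```bash
python3 - <<'E'
from h import *
import pickle
st=pickle.load(open("st3.pkl","rb"))
k=lambda u:(np.array(u)+.5)/1.5-.5
for n,u,z in [("e+",(443,62),.058),("e-",(484,141),.058),("stud",(380,293),.064),("b2",(245,355),.064),("k1",(205,250),.064),("k2",(120,175),.064),("b3",(139,30),.064),("chk+",(412,66),.07),("chk-",(466,162),.07)]:
    print(n,(totray(P,ray("wrist",k(u),z,st))*1000).round(1))
E
```

```text
e+ [82.9 14.5]
e- [ 83.6 -20.3]
stud [ 14.7 -53.7]
b2 [-52.4 -48.3]
k1 [-40.1  -0.2]
k2 [-52.1  42.2]
b3 [-12.8  80.7]
chk+ [69.3 17.3]
chk- [ 71.  -23.3]
```

>>> send_rows:
  motion:
    - {"dx": 0.4, "dy": 0, "dz": 0.1, "rx": 0, "ry": 0, "rz": 0, "jaw": 0.7}
    - {"dx": 0.6, "dy": 0, "dz": 0, "rx": 0, "ry": 0, "rz": 0, "jaw": 0.7}
    - {"dx": 0.8, "dy": 0, "dz": 0, "rx": 0, "ry": 0, "rz": 0, "jaw": 0.7}
    - {"dx": 0.8, "dy": 0, "dz": 0, "rx": 0, "ry": 0, "rz": 0, "jaw": 0.7}
    - {"dx": 0.8, "dy": 0, "dz": 0, "rx": 0, "ry": 0, "rz": 0, "jaw": 0.7}
    - {"dx": 0.8, "dy": 0, "dz": 0, "rx": 0, "ry": 0, "rz": 0, "jaw": 0.7}
    - {"dx": 0.8, "dy": 0, "dz": 0, "rx": 0, "ry": 0, "rz": 0, "jaw": 0.7}
    - {"dx": 0.5, "dy": 0, "dz": 0, "rx": 0, "ry": 0, "rz": 0, "jaw": 0.7}

```text
clock: 4.95
tool_pos: [0.5467, -0.0498, 0.0614]
orientation: [-0.327, -3.124, -0.0]
ft_force: [0.3, -0.2, -0.8]
finger_gap: 0.077
finger_force: 0.2
```

>>> send_rows:
  motion:
    - {"dx": 0.3, "dy": 0, "dz": 0, "rx": 0, "ry": 0, "rz": 0, "jaw": 0.7}
    - {"dx": 0.2, "dy": 0, "dz": 0, "rx": 0, "ry": 0, "rz": 0, "jaw": 0.7}
    - {"dx": -0.5, "dy": 0, "dz": 0, "rx": 0, "ry": 0, "rz": 0, "jaw": 0.7}
    - {"dx": -0.5, "dy": 0, "dz": -1.0, "rx": 0, "ry": 0, "rz": 0, "jaw": 0.7}
    - {"dx": 0, "dy": 0, "dz": -2.0, "rx": 0, "ry": 0, "rz": 8, "jaw": 0.7}
    - {"dx": 0, "dy": 0, "dz": 0, "rx": 0, "ry": 0, "rz": 8, "jaw": 0.7}
    - {"dx": 0, "dy": 0, "dz": 0, "rx": 0, "ry": 0, "rz": 8, "jaw": 0.7}
    - {"dx": 0, "dy": 0, "dz": 0, "rx": 0, "ry": 0, "rz": 8, "jaw": 0.7}

```text
clock: 5.75
tool_pos: [0.5535, -0.0514, 0.0926]
orientation: [1.183, 2.909, 0.0]
ft_force: [-1.2, -0.5, 0.0]
finger_gap: 0.072
finger_force: 0.0
```

>>> send_rows:
  motion:
    - {"dx": 0, "dy": 0, "dz": 0, "rx": 0, "ry": 0, "rz": 8, "jaw": 0.7}
    - {"dx": 0, "dy": 0, "dz": 0, "rx": 0, "ry": 0, "rz": 8, "jaw": 0.7}
    - {"dx": 0, "dy": 0, "dz": 0, "rx": 0, "ry": 0, "rz": 8, "jaw": 0.7}
    - {"dx": 0, "dy": 0, "dz": 0, "rx": 0, "ry": 0, "rz": 4, "jaw": 0.7}
    - {"dx": 0, "dy": 0, "dz": 0, "rx": 0, "ry": 0, "rz": 0, "jaw": 0.7}

```text
clock: 6.25
tool_pos: [0.5533, -0.0514, 0.0923]
orientation: [1.845, 2.542, 0.0]
ft_force: [-0.6, 0.2, 0.1]
finger_gap: 0.072
finger_force: 0.0
```

```bash
cat >> h.py <<'E'
P[:2]+=rot(P[2])@[.0015,-.0022]
E
python3 - <<'E'
from h import *
import cv2,pickle
st=r.read_state();print(st["tool_pos"],st["clock"],totray(P,st["tool_pos"][:2])*1000,yaw(st)-P[2],go(st,P,(.0105,0),.061,0))
pickle.dump(st,open("st4.pkl","wb"))
cv2.imwrite("pics/w4.png",cv2.resize(r.capture("wrist")[:,:,::-1],(768,576)))
E
```

```text
[ 0.5533151  -0.05137294  0.0922569 ] 6.25 [ 25.9810561  -27.87306991] 0.0006874503914009455 [-1.55 -2.79  3.13  0.04]
```

View pics/w4.png

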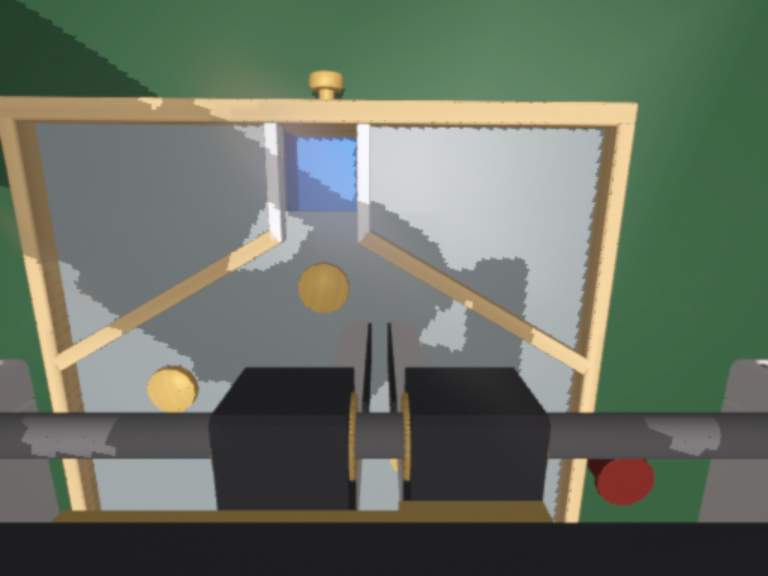

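The stud is at (324,288), just before the gate. The slot's near edge runs from (284,212) to (358,210), so the stud is nearly on the gate's axis.

```bash
python3 - <<'E'
from h import *
import pickle
st=pickle.load(open("st4.pkl","rb"))
k=lambda u:(np.array(u)+.5)/1.5-.5
for n,u,z in [("e+",(285,212),.058),("e-",(358,210),.058),("stud",(324,288),.064),("knob",(326,82),.04)]:
    print(n,(totray(P,ray("wrist",k(u),z,st))*1000).round(1))
E
```

```text
e+ [80.4 19. ]
e- [ 81.4 -17.4]
stud [42.8 -0. ]
knob [143.9  -1.1]
```

>>> send_rows:
  motion:
    - {"dx": -0.8, "dy": -1.4, "dz": 0, "rx": 0, "ry": 0, "rz": 0, "jaw": 0.5}
    - {"dx": -0.8, "dy": -1.4, "dz": 0, "rx": 0, "ry": 0, "rz": 0, "jaw": 0.5}
    - {"dx": 0, "dy": 0, "dz": 1.2, "rx": 0, "ry": 0, "rz": 0, "jaw": 0.5}
    - {"dx": 0, "dy": 0, "dz": 1.3, "rx": 0, "ry": 0, "rz": 0, "jaw": 0.5}
    - {"dx": 0, "dy": 0, "dz": 0.6, "rx": 0, "ry": 0, "rz": 0, "jaw": 0.5}
    - {"dx": 0.3, "dy": 0, "dz": 0, "rx": 0, "ry": 0, "rz": 0, "jaw": 0.5}
    - {"dx": 0.6, "dy": 0, "dz": 0, "rx": 0, "ry": 0, "rz": 0, "jaw": 0.5}
    - {"dx": 0.6, "dy": 0, "dz": 0, "rx": 0, "ry": 0, "rz": 0, "jaw": 0.5}

```text
clock: 7.1
tool_pos: [0.526, -0.0601, 0.0603]
orientation: [-1.845, -2.543, -0.0]
ft_force: [0.1, 0.4, 0.5]
finger_gap: 0.056
finger_force: 0.1
```

>>> send_rows:
  motion:
    - {"dx": 0.6, "dy": 0, "dz": 0, "rx": 0, "ry": 0, "rz": 0, "jaw": 0.5}
    - {"dx": 0.6, "dy": 0, "dz": 0, "rx": 0, "ry": 0, "rz": 0, "jaw": 0.5}
    - {"dx": 0.6, "dy": 0, "dz": 0, "rx": 0, "ry": 0, "rz": 0, "jaw": 0.5}
    - {"dx": 0.6, "dy": 0, "dz": 0, "rx": 0, "ry": 0, "rz": 0, "jaw": 0.5}
    - {"dx": 0.5, "dy": 0, "dz": 0, "rx": 0, "ry": 0, "rz": 0, "jaw": 0.5}
    - {"dx": 0.4, "dy": 0, "dz": 0, "rx": 0, "ry": 0, "rz": 0, "jaw": 0.5}
    - {"dx": 0.4, "dy": 0, "dz": 0, "rx": 0, "ry": 0, "rz": 0, "jaw": 0.5}
    - {"dx": 0.4, "dy": 0, "dz": 0, "rx": 0, "ry": 0, "rz": 0, "jaw": 0.5}

```text
clock: 7.9
tool_pos: [0.5134, -0.0215, 0.0606]
orientation: [1.845, 2.542, 0.0]
ft_force: [-1.0, 0.3, -0.4]
finger_gap: 0.051
finger_force: 0.0
```

```bash
python3 - <<'E'
from h import *
import cv2,pickle
st=r.read_state();print(st["tool_pos"],st["clock"],st["ft_force"],totray(P,st["tool_pos"][:2])*1000,yaw(st)-P[2])
pickle.dump(st,open("st5.pkl","wb"))
cv2.imwrite("pics/w5.png",cv2.resize(r.capture("wrist")[:,:,::-1],(768,576)))
E
```

```text
[ 0.51344641 -0.02152517  0.0605653 ] 7.9 [-0.97366892  0.32976454 -0.4237473 ] [66.69938732  0.80477871] 0.0004221308446219485
```

View pics/w5.png

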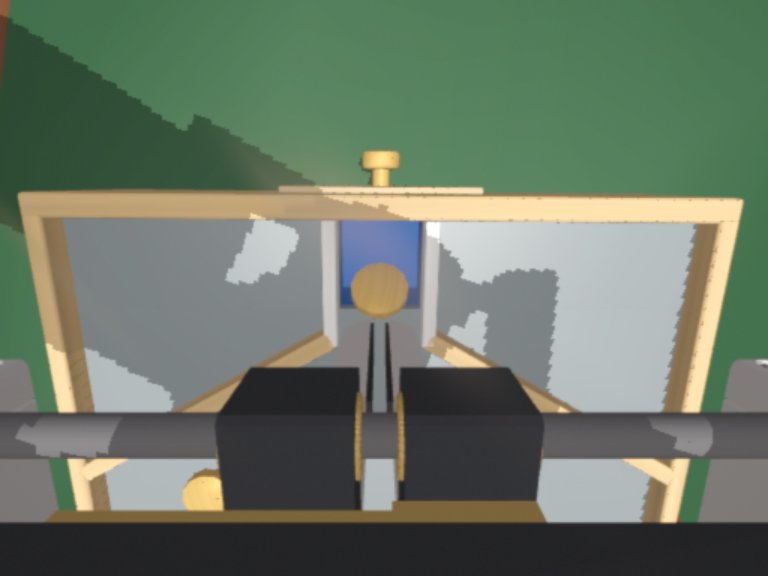

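The stud at (380,290) is in the gate passage, its centre just past the slot edge (row ~305), but it hasn't clearly tipped yet. I'll nudge it a little further and then back out.

>>> send_rows:
  motion:
    - {"dx": 0.3, "dy": 0.05, "dz": 0, "rx": 0, "ry": 0, "rz": 0, "jaw": 0.5}
    - {"dx": 0.3, "dy": 0, "dz": 0, "rx": 0, "ry": 0, "rz": 0, "jaw": 0.5}
    - {"dx": 0, "dy": 0, "dz": 0, "rx": 0, "ry": 0, "rz": 0, "jaw": 0.5}
    - {"dx": 0, "dy": 0, "dz": 0, "rx": 0, "ry": 0, "rz": 0, "jaw": 0.5}
    - {"dx": -1.0, "dy": 0, "dz": 0, "rx": 0, "ry": 0, "rz": 0, "jaw": 0.5}
    - {"dx": -1.5, "dy": 0, "dz": -1.0, "rx": 0, "ry": 0, "rz": 0, "jaw": 0.7}
    - {"dx": -1.5, "dy": 0, "dz": -3, "rx": 0, "ry": 0, "rz": 0, "jaw": 0.7}
    - {"dx": 0, "dy": 0, "dz": 0, "rx": 0, "ry": 0, "rz": 0, "jaw": 0.7}

```text
clock: 8.75
tool_pos: [0.5285, -0.0573, 0.1053]
orientation: [1.843, 2.533, 0.004]
ft_force: [0.3, -0.7, 1.3]
finger_gap: 0.074
finger_force: 0.0
```

```bash
cat >> h.py <<'E'
import cv2
def blobs(st,name="wrist",z=.064):
    "brass and black blobs on the deck in tray mm"
    im=r.capture(name); h=cv2.cvtColor(im,cv2.COLOR_RGB2HSV); out=[]
    for col,m in (("brass",cv2.inRange(h,(14,110,60),(28,255,255))),("black",cv2.inRange(h,(0,0,0),(180,255,60)))):
        n,_,s,c=cv2.connectedComponentsWithStats(m)
        for i in range(1,n):
            t=totray(P,ray(name,c[i],z,st))*1000
            if s[i,4]>12 and abs(t[0])<128 and abs(t[1])<138: out.append((col,s[i].tolist(),t.round(1).tolist()))
    return out,im
E
python3 - <<'E'
from h import *
st=r.read_state();print(st["clock"],totray(P,st["tool_pos"][:2])*1000,go(st,P,(-.0825,-.0605),.061,26.3))
b,im=blobs(st);print(*b,sep="\n");cv2.imwrite("pics/w6.png",cv2.resize(im[:,:,::-1],(768,576)))
E
```

```text
8.75 [28.01650314 -2.39836481] [-11.04   5.83   4.43 -26.41]
('brass', [256, 89, 12, 5, 24], [118.1, -10.3])
('brass', [237, 100, 24, 26, 339], [104.3, -1.8])
('brass', [425, 109, 5, 7, 17], [103.3, -134.7])
('brass', [72, 165, 7, 11, 21], [58.9, 137.7])
('brass', [75, 184, 6, 5, 16], [46.7, 137.2])
('brass', [137, 240, 26, 28, 467], [-10.8, 86.0])
('brass', [232, 262, 7, 59, 275], [-49.7, 13.4])
('brass', [268, 262, 6, 59, 272], [-49.7, -18.7])
('brass', [35, 334, 333, 14, 3082], [-102.7, 23.0])
('black', [239, 216, 29, 62, 493], [-14.0, -2.3])
('black', [134, 245, 104, 95, 8389], [-50.8, 53.5])
('black', [269, 245, 243, 89, 8096], [-48.3, -62.8])
```

View pics/w6.png

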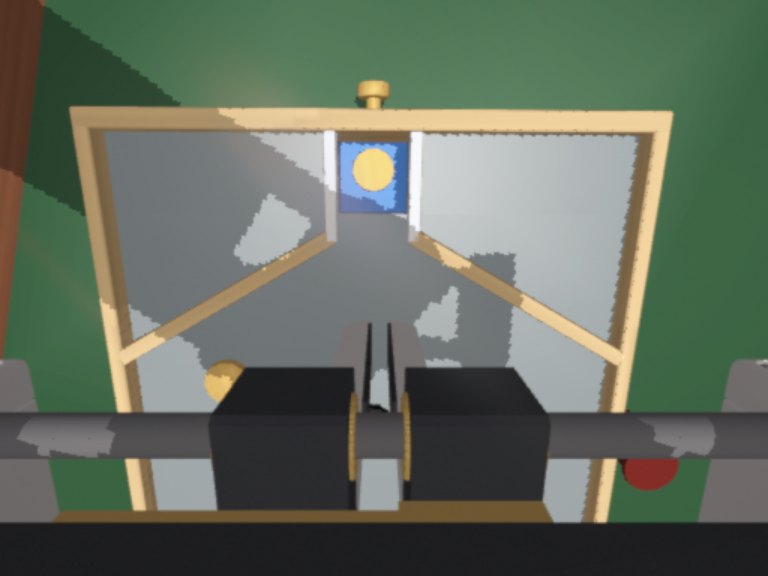

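The first stud lies in the blue drawer at (373,169), and b3 is still at (226,382) on the deck. Next I'll go behind b2.

>>> send_rows:
  motion:
    - {"dx": -1.5, "dy": 0.8, "dz": 0, "rx": 0, "ry": 0, "rz": 0, "jaw": 0.7}
    - {"dx": -2.5, "dy": 1.3, "dz": 0, "rx": 0, "ry": 0, "rz": 0, "jaw": 0.7}
    - {"dx": -3.0, "dy": 1.6, "dz": 0, "rx": 0, "ry": 0, "rz": 0, "jaw": 0.7}
    - {"dx": -2.5, "dy": 1.3, "dz": 0, "rx": 0, "ry": 0, "rz": 0, "jaw": 0.7}
    - {"dx": -1.5, "dy": 0.8, "dz": 0, "rx": 0, "ry": 0, "rz": -6.6, "jaw": 0.7}
    - {"dx": 0, "dy": 0, "dz": 0, "rx": 0, "ry": 0, "rz": -6.6, "jaw": 0.7}
    - {"dx": 0, "dy": 0, "dz": 0, "rx": 0, "ry": 0, "rz": -6.6, "jaw": 0.7}
    - {"dx": 0, "dy": 0, "dz": 0, "rx": 0, "ry": 0, "rz": -6.6, "jaw": 0.7}

```text
clock: 9.6
tool_pos: [0.613, -0.1406, 0.0991]
orientation: [-1.209, -2.897, -0.0]
ft_force: [0.7, -0.1, 0.7]
finger_gap: 0.076
finger_force: 0.0
```

>>> send_rows:
  motion:
    - {"dx": 0, "dy": 0, "dz": 0, "rx": 0, "ry": 0, "rz": 0, "jaw": 0.7}
    - {"dx": 0, "dy": 0, "dz": 0, "rx": 0, "ry": 0, "rz": 0, "jaw": 0.7}

```text
clock: 9.8
tool_pos: [0.6132, -0.1404, 0.0997]
orientation: [-1.219, -2.894, -0.0]
ft_force: [-0.6, -0.2, -0.4]
finger_gap: 0.072
finger_force: 0.0
```

```bash
python3 - <<'E'
from h import *
st=r.read_state();print(st["clock"],totray(P,st["tool_pos"][:2])*1000,go(st,P,(-.0825,-.0605),.061,26.3),st["orientation"])
b,im=blobs(st);print(*b,sep="\n");cv2.imwrite("pics/w7.png",cv2.resize(im[:,:,::-1],(768,576)))
E
```

```text
9.8 [-77.22981415 -57.28045966] [-0.62  0.06  3.87 -0.01] [-1.21918509e+00 -2.89407062e+00 -7.10516600e-05]
('brass', [94, 28, 36, 40, 1139], [-14.0, 83.8])
('brass', [238, 168, 31, 27, 546], [-56.6, -47.6])
('black', [126, 109, 36, 35, 955], [-54.3, 44.6])
('black', [242, 216, 5, 59, 162], [-111.0, -66.5])
('black', [259, 216, 5, 59, 167], [-104.5, -78.5])
```

>>> send_rows:
  motion:
    - {"dx": -0.6, "dy": 0, "dz": 0.6, "rx": 0, "ry": 0, "rz": 0, "jaw": 0.7}
    - {"dx": 0, "dy": 0, "dz": 1.3, "rx": 0, "ry": 0, "rz": 0, "jaw": 0.7}
    - {"dx": 0, "dy": 0, "dz": 1.3, "rx": 0, "ry": 0, "rz": 0, "jaw": 0.7}
    - {"dx": 0, "dy": 0, "dz": 0.7, "rx": 0, "ry": 0, "rz": 0, "jaw": 0.7}
    - {"dx": 0.2, "dy": 0, "dz": 0, "rx": 0, "ry": 0, "rz": 0, "jaw": 0.7}
    - {"dx": 0.5, "dy": 0, "dz": 0, "rx": 0, "ry": 0, "rz": 0, "jaw": 0.7}
    - {"dx": 0.5, "dy": 0, "dz": 0, "rx": 0, "ry": 0, "rz": 0, "jaw": 0.7}
    - {"dx": 0.7, "dy": 0, "dz": 0, "rx": 0, "ry": 0, "rz": 0, "jaw": 0.7}

```text
clock: 10.65
tool_pos: [0.6045, -0.131, 0.0619]
orientation: [1.216, 2.896, -0.0]
ft_force: [0.7, -0.2, 0.3]
finger_gap: 0.072
finger_force: 0.1
```

>>> send_rows:
  motion:
    - {"dx": 0.8, "dy": 0, "dz": 0, "rx": 0, "ry": 0, "rz": 0, "jaw": 0.7}
    - {"dx": 0.8, "dy": 0, "dz": 0, "rx": 0, "ry": 0, "rz": 0, "jaw": 0.7}
    - {"dx": 0.8, "dy": 0, "dz": 0, "rx": 0, "ry": 0, "rz": 0, "jaw": 0.7}
    - {"dx": 0.8, "dy": 0, "dz": 0, "rx": 0, "ry": 0, "rz": 0, "jaw": 0.7}
    - {"dx": 0.8, "dy": 0, "dz": 0, "rx": 0, "ry": 0, "rz": 0, "jaw": 0.7}
    - {"dx": 0.8, "dy": 0, "dz": 0, "rx": 0, "ry": 0, "rz": 0, "jaw": 0.7}
    - {"dx": 0.8, "dy": 0, "dz": 0, "rx": 0, "ry": 0, "rz": 0, "jaw": 0.7}
    - {"dx": 0.4, "dy": 0, "dz": 0, "rx": 0, "ry": 0, "rz": 0, "jaw": 0.7}

```text
clock: 11.45
tool_pos: [0.5619, -0.0878, 0.0614]
orientation: [-1.216, -2.896, -0.0]
ft_force: [-0.2, -0.1, 0.7]
finger_gap: 0.073
finger_force: 0.2
```

```bash
python3 - <<'E'
from h import *
st=r.read_state();print(st["tool_pos"],st["clock"],totray(P,st["tool_pos"][:2])*1000,go(st,P,(.04-.0183,-.009),.061,26.3))
b,im=blobs(st);print(*b,sep="\n");cv2.imwrite("pics/w8.png",cv2.resize(im[:,:,::-1],(768,576)))
E
```

```text
[ 0.56188777 -0.08776984  0.0613584 ] 11.45 [-11.28232985 -24.76420268] [3.66 0.06 0.04 0.15]
('brass', [37, 30, 7, 10, 20], [40.1, 135.3])
('brass', [275, 41, 33, 36, 927], [92.0, 1.7])
('brass', [76, 139, 44, 40, 1369], [-13.1, 83.2])
('brass', [234, 178, 38, 37, 1125], [8.2, -15.1])
('brass', [232, 262, 7, 59, 277], [-60.2, -35.0])
('brass', [268, 262, 6, 59, 270], [-48.5, -57.8])
('brass', [35, 334, 334, 14, 3126], [-101.1, -47.4])
('black', [239, 216, 8, 61, 193], [-29.5, -27.7])
('black', [259, 216, 8, 61, 191], [-23.7, -37.3])
('black', [112, 219, 41, 38, 1150], [-53.6, 44.7])
('black', [138, 230, 99, 110, 8789], [-73.6, -6.1])
('black', [269, 245, 98, 89, 7842], [-33.3, -86.1])
('black', [0, 276, 40, 1, 40], [-115.7, 104.5])
('black', [0, 342, 512, 42, 18033], [-109.9, -77.3])
```

>>> send_rows:
  motion:
    - {"dx": 0.4, "dy": 0, "dz": 0, "rx": 0, "ry": 0, "rz": 0, "jaw": 0.7}
    - {"dx": 0.7, "dy": 0, "dz": 0, "rx": 0, "ry": 0, "rz": 0, "jaw": 0.7}
    - {"dx": 0.8, "dy": 0, "dz": 0, "rx": 0, "ry": 0, "rz": 0, "jaw": 0.7}
    - {"dx": 0.8, "dy": 0, "dz": 0, "rx": 0, "ry": 0, "rz": 0, "jaw": 0.7}
    - {"dx": 0.5, "dy": 0, "dz": 0, "rx": 0, "ry": 0, "rz": 0, "jaw": 0.7}
    - {"dx": 0.3, "dy": 0, "dz": 0, "rx": 0, "ry": 0, "rz": 0, "jaw": 0.7}
    - {"dx": 0.1, "dy": 0, "dz": 0, "rx": 0, "ry": 0, "rz": 0, "jaw": 0.7}
    - {"dx": -0.4, "dy": 0, "dz": 0, "rx": 0, "ry": 0, "rz": 0, "jaw": 0.7}

```text
clock: 12.3
tool_pos: [0.5399, -0.0653, 0.0614]
orientation: [-1.215, -2.897, -0.0]
ft_force: [0.5, 0.6, -0.5]
finger_gap: 0.074
finger_force: 0.0
```

>>> send_rows:
  motion:
    - {"dx": -0.7, "dy": 0, "dz": 0, "rx": 0, "ry": 0, "rz": 0, "jaw": 0.5}
    - {"dx": -0.6, "dy": 0, "dz": -1.0, "rx": 0, "ry": 0, "rz": 0, "jaw": 0.5}
    - {"dx": 0, "dy": 0, "dz": -1.5, "rx": 0, "ry": 0, "rz": 6.6, "jaw": 0.5}
    - {"dx": 0, "dy": 0, "dz": 0, "rx": 0, "ry": 0, "rz": 6.6, "jaw": 0.5}
    - {"dx": 0, "dy": 0, "dz": 0, "rx": 0, "ry": 0, "rz": 6.6, "jaw": 0.5}
    - {"dx": 0, "dy": 0, "dz": 0, "rx": 0, "ry": 0, "rz": 6.6, "jaw": 0.5}
    - {"dx": 0, "dy": 0, "dz": 0, "rx": 0, "ry": 0, "rz": 0, "jaw": 0.5}
    - {"dx": 0, "dy": 0, "dz": 0, "rx": 0, "ry": 0, "rz": 0, "jaw": 0.5}

```text
clock: 13.1
tool_pos: [0.5497, -0.0753, 0.087]
orientation: [1.842, 2.544, 0.0]
ft_force: [-0.2, -0.5, 0.3]
finger_gap: 0.056
finger_force: 0.0
```

```bash
python3 - <<'E'
from h import *
st=r.read_state();print(st["tool_pos"],st["clock"],totray(P,st["tool_pos"][:2])*1000,go(st,P,(.009,-.000),.061,0))
b,im=blobs(st);print(*b,sep="\n");cv2.imwrite("pics/w9.png",cv2.resize(im[:,:,::-1],(768,576)))
E
```

```text
[ 0.54971754 -0.07530092  0.08696484] 13.1 [  4.34017064 -17.04890229] [ 0.47 -1.7   2.6   0.15]
('brass', [15, 44, 7, 10, 27], [119.5, 137.9])
('brass', [219, 45, 18, 5, 46], [120.6, -0.9])
('brass', [243, 45, 8, 6, 16], [120.0, -12.4])
('brass', [324, 46, 7, 3, 13], [120.5, -65.9])
('brass', [332, 46, 13, 3, 21], [120.6, -73.2])
('brass', [378, 47, 14, 3, 24], [120.0, -103.4])
('brass', [428, 47, 8, 12, 30], [117.7, -135.0])
('brass', [16, 52, 9, 10, 25], [115.2, 137.3])
('brass', [239, 52, 14, 5, 27], [116.2, -12.6])
('brass', [226, 54, 13, 6, 23], [114.5, -2.9])
('brass', [219, 69, 28, 30, 601], [98.6, -3.4])
('brass', [425, 72, 8, 21, 57], [99.5, -135.6])
('brass', [19, 75, 13, 22, 95], [96.4, 137.5])
('brass', [28, 124, 9, 8, 35], [68.5, 137.8])
('brass', [418, 127, 6, 6, 14], [67.9, -134.4])
('brass', [34, 135, 5, 9, 14], [60.8, 135.7])
('brass', [417, 135, 7, 5, 13], [62.9, -134.8])
('brass', [36, 144, 6, 8, 19], [54.6, 134.8])
('brass', [38, 152, 7, 14, 40], [46.5, 134.7])
('brass', [212, 162, 32, 24, 511], [35.9, 2.3])
('brass', [106, 221, 34, 32, 863], [-12.9, 82.9])
('brass', [236, 262, 6, 59, 255], [-60.1, -5.8])
('brass', [264, 262, 6, 59, 261], [-60.0, -28.8])
('brass', [31, 334, 333, 14, 3089], [-109.3, 9.4])
('black', [242, 216, 22, 62, 426], [-25.3, -17.2])
('black', [0, 245, 241, 95, 8577], [-61.8, 33.7])
('black', [266, 245, 246, 89, 8169], [-58.6, -70.0])
```

```bash
python3 - <<'E'
from h import *
st=r.read_state()
im=cv2.resize(cv2.imread("pics/w9.png"),(512,384))[140:215,195:265]
h=cv2.cvtColor(im,cv2.COLOR_BGR2HSV); m=cv2.inRange(h,(10,70,30),(32,255,255))
n,_,s,c=cv2.connectedComponentsWithStats(m)
for i in range(1,n):
  if s[i,4]>50: print(s[i],c[i]); q=c[i]+[195,140]; print(totray(P,ray("wrist",q,.064,st))*1000)
for row in m[::3,::2]: print(''.join('#' if v else '.' for v in row))
E
```

```text
[ 16  12  35  34 948] [33.38080169 28.32700422]
[40.20979769  0.5806463 ]
...................................
...................................
...................................
...................................
..............######...............
...........############............
..........##############...........
.........################..........
.........#################.........
........##################.........
........##################.........
.........#################.........
..........###############..........
..........##############...........
............###########............
................###................
...................................
...................................
...................................
...................................
...................................
...................................
...................................
...................................
...................................
```

>>> send_rows:
  motion:
    - {"dx": 0.2, "dy": -0.8, "dz": 0, "rx": 0, "ry": 0, "rz": 0, "jaw": 0.5}
    - {"dx": 0.25, "dy": -0.95, "dz": 0, "rx": 0, "ry": 0, "rz": 0, "jaw": 0.5}
    - {"dx": 0, "dy": 0, "dz": 1.0, "rx": 0, "ry": 0, "rz": 0, "jaw": 0.5}
    - {"dx": 0, "dy": 0, "dz": 1.1, "rx": 0, "ry": 0, "rz": 0, "jaw": 0.5}
    - {"dx": 0, "dy": 0, "dz": 0.5, "rx": 0, "ry": 0, "rz": 0, "jaw": 0.5}
    - {"dx": 0.3, "dy": 0, "dz": 0, "rx": 0, "ry": 0, "rz": 0, "jaw": 0.5}
    - {"dx": 0.6, "dy": 0, "dz": 0, "rx": 0, "ry": 0, "rz": 0, "jaw": 0.5}
    - {"dx": 0.6, "dy": 0, "dz": 0, "rx": 0, "ry": 0, "rz": 0, "jaw": 0.5}

```text
clock: 13.95
tool_pos: [0.5266, -0.0613, 0.0606]
orientation: [1.845, 2.542, 0.0]
ft_force: [0.2, -0.6, -0.1]
finger_gap: 0.053
finger_force: 0.1
```

>>> send_rows:
  motion:
    - {"dx": 0.6, "dy": 0, "dz": 0, "rx": 0, "ry": 0, "rz": 0, "jaw": 0.5}
    - {"dx": 0.6, "dy": 0, "dz": 0, "rx": 0, "ry": 0, "rz": 0, "jaw": 0.5}
    - {"dx": 0.6, "dy": 0, "dz": 0, "rx": 0, "ry": 0, "rz": 0, "jaw": 0.5}
    - {"dx": 0.6, "dy": 0, "dz": 0, "rx": 0, "ry": 0, "rz": 0, "jaw": 0.5}
    - {"dx": 0.5, "dy": 0, "dz": 0, "rx": 0, "ry": 0, "rz": 0, "jaw": 0.5}
    - {"dx": 0.5, "dy": 0, "dz": 0, "rx": 0, "ry": 0, "rz": 0, "jaw": 0.5}
    - {"dx": 0.5, "dy": 0, "dz": 0, "rx": 0, "ry": 0, "rz": 0, "jaw": 0.5}
    - {"dx": 0.4, "dy": 0, "dz": 0, "rx": 0, "ry": 0, "rz": 0, "jaw": 0.5}

```text
clock: 14.75
tool_pos: [0.5131, -0.0204, 0.0604]
orientation: [-1.845, -2.542, -0.0]
ft_force: [-0.1, 0.7, 0.5]
finger_gap: 0.056
finger_force: 0.0
```

>>> send_rows:
  motion:
    - {"dx": 0.3, "dy": 0, "dz": 0, "rx": 0, "ry": 0, "rz": 0, "jaw": 0.5}
    - {"dx": 0.3, "dy": 0, "dz": 0, "rx": 0, "ry": 0, "rz": 0, "jaw": 0.5}
    - {"dx": 0, "dy": 0, "dz": 0, "rx": 0, "ry": 0, "rz": 0, "jaw": 0.5}
    - {"dx": 0, "dy": 0, "dz": 0, "rx": 0, "ry": 0, "rz": 0, "jaw": 0.5}
    - {"dx": -1.0, "dy": 0, "dz": 0, "rx": 0, "ry": 0, "rz": 0, "jaw": 0.5}
    - {"dx": -1.5, "dy": 0, "dz": 0, "rx": 0, "ry": 0, "rz": 0, "jaw": 0.7}
    - {"dx": -1.5, "dy": 0, "dz": -1.5, "rx": 0, "ry": 0, "rz": 0, "jaw": 0.7}
    - {"dx": 0, "dy": 0, "dz": -1.5, "rx": 0, "ry": 0, "rz": 0, "jaw": 0.7}

```text
clock: 15.55
tool_pos: [0.5244, -0.0554, 0.091]
orientation: [1.849, 2.54, -0.0]
ft_force: [0.3, 0.6, 0.0]
finger_gap: 0.076
finger_force: 0.0
```

```bash
python3 - <<'E'
from h import *
st=r.read_state();print(st["tool_pos"],st["clock"],totray(P,st["tool_pos"][:2])*1000,go(st,P,(-.014-.0184,.0825+.0262),.061,-55))
b,im=blobs(st);print(*[x for x in b if x[1][4]>150],sep="\n");cv2.imwrite("pics/w10.png",cv2.resize(im[:,:,::-1],(768,576)))
E
```

```text
[ 0.52435826 -0.05540695  0.09096658] 15.55 [31.10399241  0.91107876] [ -6.37 -10.77   3.    54.88]
('brass', [240, 103, 27, 13, 211], [107.9, -0.1])
('brass', [247, 118, 21, 17, 166], [97.8, -3.7])
('brass', [135, 251, 23, 24, 327], [-9.0, 87.9])
('brass', [232, 262, 7, 59, 275], [-36.7, 15.9])
('brass', [268, 262, 6, 59, 272], [-36.6, -14.0])
('brass', [35, 334, 333, 14, 3090], [-86.0, 25.2])
('black', [239, 216, 29, 62, 447], [-1.2, 1.3])
('black', [135, 245, 103, 95, 8391], [-37.9, 53.5])
('black', [269, 245, 243, 89, 8120], [-34.9, -54.9])
('black', [0, 348, 512, 36, 18137], [-110.7, -1.0])
```

View pics/w10.png

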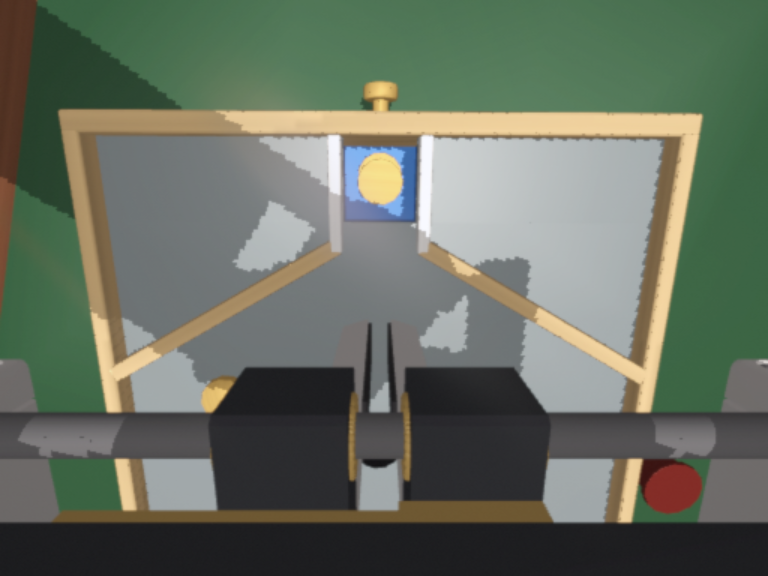

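Two brass studs now lie stacked in the drawer at (380,180). b3 is at about (222,397), partly hidden by the gripper. Next I'll go behind b3.

>>> send_rows:
  motion:
    - {"dx": -0.8, "dy": -1.3, "dz": 0, "rx": 0, "ry": 0, "rz": 0, "jaw": 0.7}
    - {"dx": -1.6, "dy": -2.7, "dz": 0, "rx": 0, "ry": 0, "rz": 0, "jaw": 0.7}
    - {"dx": -1.7, "dy": -2.8, "dz": 0, "rx": 0, "ry": 0, "rz": 0, "jaw": 0.7}
    - {"dx": -1.4, "dy": -2.5, "dz": 0, "rx": 0, "ry": 0, "rz": 0, "jaw": 0.7}
    - {"dx": -0.8, "dy": -1.4, "dz": 0, "rx": 0, "ry": 0, "rz": 0, "jaw": 0.7}
    - {"dx": 0, "dy": 0, "dz": 0, "rx": 0, "ry": 0, "rz": 7.8, "jaw": 0.7}
    - {"dx": 0, "dy": 0, "dz": 0, "rx": 0, "ry": 0, "rz": 7.8, "jaw": 0.7}
    - {"dx": 0, "dy": 0, "dz": 0, "rx": 0, "ry": 0, "rz": 7.8, "jaw": 0.7}

```text
clock: 16.4
tool_pos: [0.4402, -0.1462, 0.0897]
orientation: [-2.328, -2.108, 0.001]
ft_force: [-0.2, -0.5, 0.0]
finger_gap: 0.073
finger_force: 0.0
```

>>> send_rows:
  motion:
    - {"dx": 0, "dy": 0, "dz": 0, "rx": 0, "ry": 0, "rz": 7.8, "jaw": 0.7}
    - {"dx": 0, "dy": 0, "dz": 0, "rx": 0, "ry": 0, "rz": 7.8, "jaw": 0.7}
    - {"dx": 0, "dy": 0, "dz": 0, "rx": 0, "ry": 0, "rz": 7.8, "jaw": 0.7}
    - {"dx": 0, "dy": 0, "dz": 0, "rx": 0, "ry": 0, "rz": 8.1, "jaw": 0.7}
    - {"dx": 0, "dy": 0, "dz": 0, "rx": 0, "ry": 0, "rz": 0, "jaw": 0.7}
    - {"dx": 0, "dy": 0, "dz": 0, "rx": 0, "ry": 0, "rz": 0, "jaw": 0.7}

```text
clock: 17.0
tool_pos: [0.4408, -0.1461, 0.09]
orientation: [-2.807, -1.409, 0.001]
ft_force: [-0.7, 1.1, -0.3]
finger_gap: 0.072
finger_force: 0.0
```

```bash
python3 - <<'E'
from h import *
st=r.read_state();print(st["tool_pos"],st["clock"],totray(P,st["tool_pos"][:2])*1000,go(st,P,(-.014-.0172,.0825+.0246),.061,-55),st["joint_pos"])
b,im=blobs(st);print(*[x for x in b if x[1][4]>150],sep="\n");cv2.imwrite("pics/w11.png",cv2.resize(im[:,:,::-1],(768,576)))
E
```

```text
[ 0.44077972 -0.14607688  0.08997909] 17.0 [-29.25863201 108.44136151] [-0.    0.24  2.9   0.3 ] [-5.64857264e-01 -5.31212859e-02  2.10669436e+00 -1.56095781e-04
  1.08896025e+00  7.53579043e-02]
('brass', [182, 0, 23, 13, 164], [83.9, 14.1])
('brass', [240, 179, 24, 14, 194], [-15.4, 91.6])
('black', [337, 88, 38, 37, 934], [-42.5, 2.3])
('black', [314, 149, 34, 34, 784], [-54.6, 45.0])
('black', [239, 216, 26, 62, 419], [-47.8, 135.4])
('black', [269, 245, 98, 89, 7844], [-109.7, 132.1])
```

>>> send_rows:
  motion:
    - {"dx": 0, "dy": 0.12, "dz": 0.7, "rx": 0, "ry": 0, "rz": 0, "jaw": 0.7}
    - {"dx": 0, "dy": 0, "dz": 1.2, "rx": 0, "ry": 0, "rz": 0, "jaw": 0.7}
    - {"dx": 0, "dy": 0, "dz": 1.0, "rx": 0, "ry": 0, "rz": 0, "jaw": 0.7}
    - {"dx": 0.3, "dy": 0, "dz": 0, "rx": 0, "ry": 0, "rz": 0, "jaw": 0.7}
    - {"dx": 0.5, "dy": 0, "dz": 0, "rx": 0, "ry": 0, "rz": 0, "jaw": 0.7}
    - {"dx": 0.5, "dy": 0, "dz": 0, "rx": 0, "ry": 0, "rz": 0, "jaw": 0.7}
    - {"dx": 0.7, "dy": 0, "dz": 0, "rx": 0, "ry": 0, "rz": 0, "jaw": 0.7}
    - {"dx": 0.8, "dy": 0, "dz": 0, "rx": 0, "ry": 0, "rz": 0, "jaw": 0.7}

```text
clock: 17.85
tool_pos: [0.46, -0.1241, 0.0618]
orientation: [2.809, 1.405, 0.001]
ft_force: [0.0, 0.3, 0.3]
finger_gap: 0.075
finger_force: 0.1
```

>>> send_rows:
  motion:
    - {"dx": 0.8, "dy": 0, "dz": 0, "rx": 0, "ry": 0, "rz": 0, "jaw": 0.7}
    - {"dx": 0.8, "dy": 0, "dz": 0, "rx": 0, "ry": 0, "rz": 0, "jaw": 0.7}
    - {"dx": 0.8, "dy": 0, "dz": 0, "rx": 0, "ry": 0, "rz": 0, "jaw": 0.7}
    - {"dx": 0.8, "dy": 0, "dz": 0, "rx": 0, "ry": 0, "rz": 0, "jaw": 0.7}
    - {"dx": 0.7, "dy": 0, "dz": 0, "rx": 0, "ry": 0, "rz": 0, "jaw": 0.7}
    - {"dx": 0.5, "dy": 0, "dz": 0, "rx": 0, "ry": 0, "rz": 0, "jaw": 0.7}
    - {"dx": 0.3, "dy": 0, "dz": 0, "rx": 0, "ry": 0, "rz": 0, "jaw": 0.7}

```text
clock: 18.55
tool_pos: [0.4877, -0.0865, 0.0614]
orientation: [-2.809, -1.406, 0.0]
ft_force: [-0.6, -1.1, 1.2]
finger_gap: 0.073
finger_force: 0.2
```

```bash
sed -i 's/(14,110,60),(28,255,255)/(10,70,30),(32,255,255)/' h.py; python3 - <<'E'
from h import *
st=r.read_state();print(st["tool_pos"],st["clock"],totray(P,st["tool_pos"][:2])*1000,go(st,P,(.044-.0116,.0168),.061,-55.3))
b,im=blobs(st);print(*[x for x in b if x[1][4]>150],sep="\n");cv2.imwrite("pics/w12.png",cv2.resize(im[:,:,::-1],(768,576)))
E
```

```text
[ 0.48773058 -0.08652874  0.06140517] 18.55 [12.84152347 45.37044279] [3.46 0.05 0.04 0.45]
('brass', [20, 0, 170, 275, 9175], [123.7, 53.9])
('brass', [238, 0, 209, 98, 3343], [38.5, -73.2])
('brass', [461, 0, 51, 48, 1259], [-25.0, -135.7])
('brass', [173, 77, 36, 37, 1018], [91.7, -2.0])
('brass', [188, 150, 18, 96, 1343], [54.1, 50.4])
('brass', [233, 177, 40, 39, 1198], [25.7, 27.6])
('brass', [450, 211, 62, 65, 1075], [-124.4, -32.2])
('brass', [232, 261, 7, 60, 328], [-3.9, 91.6])
('brass', [267, 261, 8, 60, 324], [-24.7, 77.0])
('brass', [378, 305, 73, 44, 1415], [-127.8, 40.6])
('black', [338, 203, 40, 38, 1167], [-41.6, 1.9])
('black', [238, 216, 30, 63, 519], [2.0, 61.4])
('black', [0, 245, 237, 95, 8979], [26.4, 114.5])
('black', [269, 245, 243, 89, 8057], [-53.4, 56.1])
('black', [0, 348, 512, 36, 18390], [-52.9, 135.7])
```

>>> send_rows:
  motion:
    - {"dx": 0.4, "dy": 0, "dz": 0, "rx": 0, "ry": 0, "rz": 0, "jaw": 0.7}
    - {"dx": 0.7, "dy": 0, "dz": 0, "rx": 0, "ry": 0, "rz": 0, "jaw": 0.7}
    - {"dx": 0.8, "dy": 0, "dz": 0, "rx": 0, "ry": 0, "rz": 0, "jaw": 0.7}
    - {"dx": 0.7, "dy": 0, "dz": 0, "rx": 0, "ry": 0, "rz": 0, "jaw": 0.7}
    - {"dx": 0.5, "dy": 0, "dz": 0, "rx": 0, "ry": 0, "rz": 0, "jaw": 0.7}
    - {"dx": 0.2, "dy": 0, "dz": 0, "rx": 0, "ry": 0, "rz": 0, "jaw": 0.7}
    - {"dx": 0.1, "dy": 0, "dz": 0, "rx": 0, "ry": 0, "rz": 0, "jaw": 0.7}
    - {"dx": -0.5, "dy": 0, "dz": 0, "rx": 0, "ry": 0, "rz": 0, "jaw": 0.5}

```text
clock: 19.4
tool_pos: [0.505, -0.0636, 0.0615]
orientation: [2.809, 1.407, 0.0]
ft_force: [-0.0, -0.8, 0.5]
finger_gap: 0.055
finger_force: 0.0
```

>>> send_rows:
  motion:
    - {"dx": -0.7, "dy": 0, "dz": -0.7, "rx": 0, "ry": 0, "rz": 0, "jaw": 0.5}
    - {"dx": 0, "dy": 0, "dz": -2, "rx": 0, "ry": 0, "rz": -8, "jaw": 0.5}
    - {"dx": 0, "dy": 0, "dz": 0, "rx": 0, "ry": 0, "rz": -8, "jaw": 0.5}
    - {"dx": 0, "dy": 0, "dz": 0, "rx": 0, "ry": 0, "rz": -8, "jaw": 0.5}
    - {"dx": 0, "dy": 0, "dz": 0, "rx": 0, "ry": 0, "rz": -8, "jaw": 0.5}
    - {"dx": 0, "dy": 0, "dz": 0, "rx": 0, "ry": 0, "rz": -8, "jaw": 0.5}
    - {"dx": 0, "dy": 0, "dz": 0, "rx": 0, "ry": 0, "rz": -8, "jaw": 0.5}
    - {"dx": 0, "dy": 0, "dz": 0, "rx": 0, "ry": 0, "rz": -6.8, "jaw": 0.5}

```text
clock: 20.2
tool_pos: [0.5005, -0.07, 0.089]
orientation: [1.842, 2.544, 0.0]
ft_force: [0.2, 1.0, -0.4]
finger_gap: 0.055
finger_force: 0.0
```

>>> send_rows:
  motion:
    - {"dx": 0, "dy": 0, "dz": 0, "rx": 0, "ry": 0, "rz": 0, "jaw": 0.5}
    - {"dx": 0, "dy": 0, "dz": 0, "rx": 0, "ry": 0, "rz": 0, "jaw": 0.5}

```text
clock: 20.4
tool_pos: [0.5006, -0.0698, 0.0888]
orientation: [1.851, 2.538, 0.0]
ft_force: [0.2, -0.2, -0.5]
finger_gap: 0.051
finger_force: 0.0
```

```bash
python3 - <<'E'
from h import *
st=r.read_state();print(st["tool_pos"],st["clock"],totray(P,st["tool_pos"][:2])*1000,go(st,P,(.013,0),.061,0))
b,im=blobs(st);print(*[x for x in b if 400<x[1][4]<3000],sep="\n");cv2.imwrite("pics/w13.png",cv2.resize(im[:,:,::-1],(768,576)))
E
```

```text
[ 0.50059236 -0.06976596  0.0888304 ] 20.4 [24.80249864 27.95346105] [-1.17  2.8   2.78 -0.24]
('brass', [270, 94, 31, 35, 838], [100.5, 5.4])
('brass', [273, 171, 34, 35, 916], [45.4, 0.3])
('brass', [436, 305, 29, 44, 894], [-75.5, -137.9])
('black', [242, 216, 22, 62, 428], [-5.8, 28.1])
```

>>> send_rows:
  motion:
    - {"dx": -0.6, "dy": 1.4, "dz": 0, "rx": 0, "ry": 0, "rz": 0, "jaw": 0.5}
    - {"dx": -0.6, "dy": 1.4, "dz": 0, "rx": 0, "ry": 0, "rz": 0, "jaw": 0.5}
    - {"dx": 0, "dy": 0, "dz": 1.0, "rx": 0, "ry": 0, "rz": 0, "jaw": 0.5}
    - {"dx": 0, "dy": 0, "dz": 1.2, "rx": 0, "ry": 0, "rz": 0, "jaw": 0.5}
    - {"dx": 0, "dy": 0, "dz": 0.6, "rx": 0, "ry": 0, "rz": 0, "jaw": 0.5}
    - {"dx": 0.3, "dy": 0, "dz": 0, "rx": 0, "ry": 0, "rz": 0, "jaw": 0.5}
    - {"dx": 0.6, "dy": 0, "dz": 0, "rx": 0, "ry": 0, "rz": 0, "jaw": 0.5}
    - {"dx": 0.6, "dy": 0, "dz": 0, "rx": 0, "ry": 0, "rz": 0, "jaw": 0.5}

```text
clock: 21.25
tool_pos: [0.5258, -0.0573, 0.0602]
orientation: [-1.848, -2.54, 0.0]
ft_force: [-0.0, -0.5, -0.1]
finger_gap: 0.053
finger_force: 0.1
```

>>> send_rows:
  motion:
    - {"dx": 0.6, "dy": 0, "dz": 0, "rx": 0, "ry": 0, "rz": 0, "jaw": 0.5}
    - {"dx": 0.6, "dy": 0, "dz": 0, "rx": 0, "ry": 0, "rz": 0, "jaw": 0.5}
    - {"dx": 0.6, "dy": 0, "dz": 0, "rx": 0, "ry": 0, "rz": 0, "jaw": 0.5}
    - {"dx": 0.6, "dy": 0, "dz": 0, "rx": 0, "ry": 0, "rz": 0, "jaw": 0.5}
    - {"dx": 0.5, "dy": 0, "dz": 0, "rx": 0, "ry": 0, "rz": 0, "jaw": 0.5}
    - {"dx": 0.5, "dy": 0, "dz": 0, "rx": 0, "ry": 0, "rz": 0, "jaw": 0.5}
    - {"dx": 0.4, "dy": 0, "dz": 0, "rx": 0, "ry": 0, "rz": 0, "jaw": 0.5}
    - {"dx": 0.3, "dy": 0, "dz": 0, "rx": 0, "ry": 0, "rz": 0, "jaw": 0.5}

```text
clock: 22.05
tool_pos: [0.5136, -0.0185, 0.0605]
orientation: [-1.847, -2.541, -0.0]
ft_force: [-0.3, -0.0, -0.5]
finger_gap: 0.054
finger_force: 0.0
```

>>> send_rows:
  motion:
    - {"dx": 0.3, "dy": 0, "dz": 0, "rx": 0, "ry": 0, "rz": 0, "jaw": 0.5}
    - {"dx": 0, "dy": 0, "dz": 0, "rx": 0, "ry": 0, "rz": 0, "jaw": 0.5}
    - {"dx": 0, "dy": 0, "dz": 0, "rx": 0, "ry": 0, "rz": 0, "jaw": 0.5}
    - {"dx": -1.0, "dy": 0, "dz": 0, "rx": 0, "ry": 0, "rz": 0, "jaw": 0.5}
    - {"dx": -1.5, "dy": 0, "dz": 0, "rx": 0, "ry": 0, "rz": 0, "jaw": 0.5}
    - {"dx": -1.0, "dy": 0, "dz": -2, "rx": 0, "ry": 0, "rz": 0, "jaw": 0.5}
    - {"dx": 0, "dy": 0, "dz": -4, "rx": 0, "ry": 0, "rz": 0, "jaw": 0.5}
    - {"dx": 0, "dy": 0, "dz": -4, "rx": 0, "ry": 0, "rz": 0, "jaw": 0.5}

```text
clock: 22.85
tool_pos: [0.5234, -0.0508, 0.1611]
orientation: [-1.849, -2.538, 0.001]
ft_force: [1.2, -0.5, 0.0]
finger_gap: 0.052
finger_force: 0.0
```

>>> send_rows:
  motion:
    - {"dx": 0, "dy": 0, "dz": -3, "rx": 0, "ry": 0, "rz": 0, "jaw": 0.5}
    - {"dx": 0, "dy": 0, "dz": 0, "rx": 0, "ry": 0, "rz": 0, "jaw": 0.5}
    - {"dx": 0, "dy": 0, "dz": 0, "rx": 0, "ry": 0, "rz": 0, "jaw": 0.5}

```text
clock: 23.15
tool_pos: [0.524, -0.0503, 0.1906]
orientation: [1.848, 2.539, 0.0]
ft_force: [0.2, -0.1, -0.2]
finger_gap: 0.055
finger_force: 0.0
```

```bash
python3 - <<'E'
from h import *
st=r.read_state();print(st["tool_pos"],st["clock"])
b,im=blobs(st);print(*[x for x in b if 150<x[1][4]<3000],sep="\n");cv2.imwrite("pics/w14.png",cv2.resize(im[:,:,::-1],(768,576)))
E
```

```text
[ 0.52399311 -0.05031944  0.19063477] 23.15
('brass', [242, 112, 22, 26, 470], [100.8, 0.0])
('brass', [236, 261, 7, 60, 308], [-96.6, 17.3])
('brass', [263, 261, 7, 60, 309], [-96.3, -17.3])
('black', [244, 216, 18, 59, 410], [-42.3, -0.3])
```

View pics/w14.png

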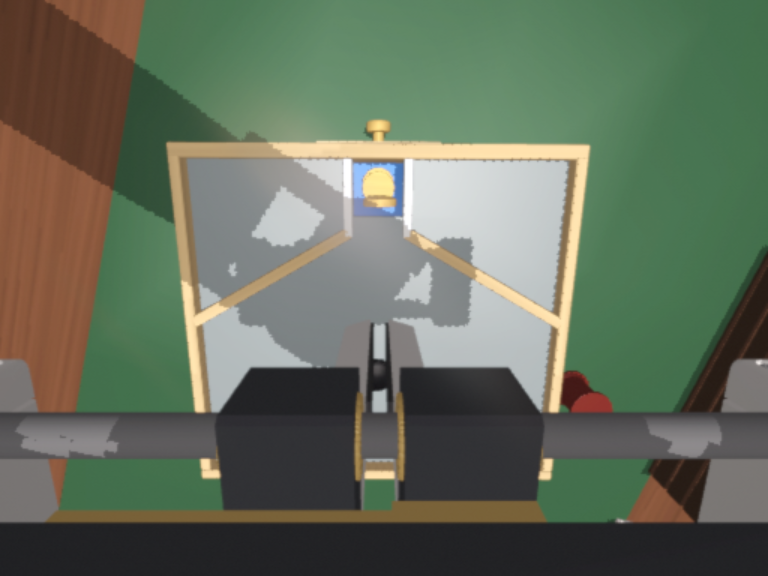

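All three brass studs show inside the slot and drawer around (378,185)–(380,203), the last one tilted against the others. No brass is left on the deck, and the arm is clear.

```bash
python3 -c "
from cell import r
print(r.sign_off())"
```

```text
the job is handed in; nothing more can be done
None
```

I swept all three brass studs one at a time through the gate into the catch drawer, left both black studs on the tray before the gate, and handed the job in at about 23 s; the third stud lies tilted in the drawer, and no verdict was shown.

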